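# Try the mister switch on the potting board

## Task

Check the mister's switch, the one with the blue knob: pull the blue knob straight up as far as it goes, to its out stop where it stays by itself, then push it back down fully home and let go of it. Leave the yellow knob of the lamp switch pushed in, and do not shift or tip the green funnel that stands between the two.

Things in the scene. Friction and masses are not known exactly. Their poses are not given: they have to be found in the camera images.
- mist_grip (a point): Centre of the mister's blue knob, moving with it: an upright cylinder 34 mm wide, 30 mm tall, on a grey box (104 x 84 mm, top 60 mm above the board) screwed to the board on the left or right, turned a little. Pushed in, this point is 93 mm and the knob's underside 78 mm above the board (a collar 28 mm wide, 10 mm high is under it). The lamp switch is alike, with a yellow knob.
- mist_switch (a joint): How far the blue knob is pulled up, in m: 0 = pushed in (the start, at a firm stop), 0.020 = fully out (at a firm stop, the out detent). It moves stiffly, about 4 to 5 N either way, has no spring, and stays wherever it is left.
- lamp_switch (a joint): The same for the yellow knob of the lamp switch, in m: 0 = pushed in (the start), where it must stay.
- funnel: Small green plastic funnel, loose, standing mouth down on the board between the two switch boxes: 76 mm wide at the foot, 85 mm tall, spout (14 mm wide) up. Origin at the centre of its foot on the board, z up. 40 g.

How it is judged:
By the outcome, as a careful person would: the job done as asked, in the order asked, and still so for the second after the job is handed in, with the robot touching nothing.
It also fails if it takes over 29 s, if anything falls off the work surface, if the arm or the gripper's body presses on something with over 40 N, if the wrist force passes 120 N, or if a joint passes its speed limit or range.

## Robot

A 6-joint arm with a two-finger parallel gripper is mounted at the origin on the work surface. World frame = base frame: x ahead of the robot, y to its left, z up, the work surface at z = 0. Lengths are in m, angles in rad, forces in N, time in s.
With the tool pointing down it reaches from about 0.35 to 0.775 m from the base axis. Payload 5.5 kg.
Tool frame: the origin (TCP) lies midway between the tips of the shut fingers; the grasp point (between the pads) lies 19 mm behind it (env.tcp_to_grasp is the distance from the TCP to the grasp point, in m); z points along the fingers, y is the direction in which the jaws open and shut (so a half turn about z gives the same grasp; the last joint's range is limited). The gripper opens to 85 mm and grips with 20 to 120 N. Pads are 22 mm wide; open, the fingers measure 114 mm over their backs; the gripper's body (76 mm by 85 mm) begins 54 mm behind the grasp point. The pads swing forward as they close: fully open they stand 13 mm farther back than shut.
Start: joints at [1.146, 0.313, 0.046, 1.304, 0, 1.431], TCP at [0.162, 0.552, 0.231] pointing down, gripper open.
Joint ranges: [-2.76, 2.76], [-0.86, 1.69], [-1.03, 1.26], [-2.2, 2.34], [-1.47, 1.5], [-3.14, 3.14]. Speed limits (rad/s): [2.57, 2.57, 3.14, 3.14, 3.14, 3.14].

## Interface

Orientations are given as a unit quaternion [w, x, y, z].
In Python, from workcell import get_state, viewer, hand_in, finder, env gives the robot as it stands.
- The arm moves only by the tool arm_command, never from a script. Its argument "motion" is a list of rows, each an object of numbers: "x", "y", "z": the shift along the tool's x, y, z in mm; "rx", "ry", "rz": the turn, a rotation vector about the tool's x, y, z in degrees; "hand": the closure, from -1 (fully open) to 1 (shut). A call has 1 to 10 rows; each row is the pose to reach, as a shift and turn from the pose commanded when the call began, along the tool's axes at that moment; what a row does not reach only later rows make up. A row lasts 1/8 s, in which the tool goes at most 62.5 mm and 10.7 degrees, less where a joint would pass 70% of its speed; a pose out of reach is approached as far as the arm can. A call with a gripper value outside its range is refused whole. The fingers move at their own pace and stop on an object; "force" is the grip in N (left out, the last holds). Time passes only in rows, so rows that repeat a pose let the fingers close. It gives the time, the measured TCP pose, the force and the opening at its end, in the units of the state.
- get_state(): the state, without advancing time (a new reading comes with each control period).
- viewer.read_camera(name): name is "scene" or "top" or "wrist"; returns a dict with "image" (384x512x3 uint8, red, green, blue), "z_map" (384x512 float32, m along the optical axis (not along the pixel's ray), 0 where there is no reading), "intrinsics" (3x3 intrinsics, pixels), "k1" (the pictures are not rectified: a ray, as slopes to the right and down, at radius r is drawn at 1 + k1 r^2 times it, then the intrinsics apply), "rvec" (rotation vector, rad) and "tvec" (3), from world to camera coordinates, as OpenCV has them. Camera axes: x right, y down, z forward; pixel columns grow to the right and rows downward; lengths in m; the calibration is good to about 2 mm. A picture is of the moment at which its call begins.
- hand_in(): hands the job in, once; it reports no verdict.
Trained networks look in a picture, given as the dict that the camera call returned (one of the last four; its "shot" number tells which), for a name from the list of things; names that differ only in an ending like _2 or _b are one class to them, and where a whole thing is asked for, a point or a joint stands for the part that bears it (a point fixed in the world has none). Each returns a list of dicts, best first, with "score" (0 to 1); they miss things now and then, are a little off and sometimes report something else, mostly with a low value. They report only what shows in the picture. A call takes as long as a camera call.
- finder.find_in(picture, query): "at" ([column, row] in pixels, amid what is visible of it).
- finder.masks_of(picture, query): "region" (384x512 bool, what is visible of it) and "at" ([column, row] in pixels, amid what is visible of it).
The state is a dict: "clock": time; "joint_pos": joint angles; "qvel": joint speeds; "tau": joint torques, N m; "tcp_pos": TCP position; "orientation": TCP orientation; "wrist_force": force on the tool from outside, world axes, zero at the start; "ft_torque": the same for the moment, N m; "finger_gap": finger opening in m.
Only numpy, scipy, OpenCV 4.12 (cv2) and the standard library are available. Lean on these libraries where they do the work, as an engineer would, in place of code of your own. Each camera call takes 0.05 s, during which the arm holds its last target.

## Working session

There is one attempt and no reset: what is moved stays moved. The work goes in short steps, Python scripts to look and compute and a tool call to move; the robot and the scene stay as the last step left them, time stands still between calls to the robot, and variables do not carry over. Pictures are saved under pics/ and viewed, and the job is handed in when it is done.

Besides the shell and the picture viewer there is one more tool, called after "Request:" as a command line: name --argument value ..., lists and objects as JSON in quotes. arm_command: Moves the arm, as the interface text tells. Its arguments: {"type":"object","properties":{"motion":{"type":"array","items":{"type":"object","properties":{"x":{"type":"number"},"y":{"type":"number"},"z":{"type":"number"},"rx":{"type":"number"},"ry":{"type":"number"},"rz":{"type":"number"},"hand":{"type":"number"}}}},"force":{"type":"number"}},"required":["motion"]}

```bash
mkdir -p pics; cat > h.py <<'E'
import numpy as np, cv2
from workcell import get_state, viewer, hand_in, finder, env
def snap(name,fn):
    p=viewer.read_camera(name); cv2.imwrite('pics/'+fn,p['image'][:,:,::-1]); return p
def world(p,cols,rows,z=None):
    K=p['intrinsics'];R=cv2.Rodrigues(np.array(p['rvec'],float))[0];t=np.array(p['tvec'],float)
    d=np.array([p['k1'] ,0,0,0],float)
    uv=np.stack([cols,rows],-1).reshape(-1,1,2).astype(float)
    n=cv2.undistortPoints(uv,np.array(K,float),d).reshape(-1,2)
    ray=np.c_[n,np.ones(len(n))]
    if z is None:
        zz=p['z_map'][np.round(rows).astype(int),np.round(cols).astype(int)]
        return (ray*zz[:,None]-t)@R
    C=-R.T@t; D=ray@R
    return C+D*((z-C[2])/D[:,2])[:,None]
E
python3 - <<'E'
from h import *
for n in ['top','scene']:
    p=snap(n,n+'1.png')
    for q in ['mist_grip','lamp_switch','funnel']:
        for m in finder.masks_of(p,q)[:2]:
            r,c=np.nonzero(m['region']); P=world(p,c,r); ok=p['z_map'][r,c]>0;P=P[ok]
            print(n,q,round(m['score'],2),m['at'],len(P),np.round(np.median(P,0),4),np.round(np.percentile(P,[3,97],0),3).tolist())
s=get_state();print(s)
E
```

```text
top mist_grip 0.91 [128.1, 146.2] 396 [0.5992 0.2056 0.108 ] [[0.586, 0.192, 0.061], [0.615, 0.225, 0.111]]
top lamp_switch 0.84 [377.8, 223.5] 357 [ 0.485  -0.2128  0.1084] [[0.47, -0.229, 0.086], [0.499, -0.2, 0.111]]
top funnel 0.6 [252.8, 193.7] 1257 [ 0.5351 -0.0071  0.0236] [[0.504, -0.039, 0.007], [0.57, 0.026, 0.075]]
scene mist_grip 0.84 [369.6, 242.3] 494 [0.6081 0.207  0.1064] [[0.587, 0.193, 0.081], [0.618, 0.222, 0.109]]
scene lamp_switch 0.68 [157.5, 135.0] 308 [ 0.4921 -0.2107  0.1057] [[0.474, -0.227, 0.083], [0.501, -0.2, 0.109]]
scene funnel 0.59 [251.2, 206.5] 1120 [ 0.5501 -0.0018  0.0239] [[0.521, -0.037, 0.005], [0.572, 0.027, 0.08]]
{'clock': 0.4, 'joint_pos': array([ 1.14636490e+00,  3.13360932e-01,  4.59614435e-02,  1.30361500e+00,
       -1.54215247e-05,  1.43121834e+00]), 'qvel': array([-0.00082382, -0.00163624,  0.00207861, -0.0005375 ,  0.00033224,
        0.00038974]), 'tau': array([-1.86504680e-03, -4.79896832e+01,  2.98392069e+01,  5.13428589e-03,
       -1.91210938e-04,  3.97443273e-06]), 'tcp_pos': array([0.16157182, 0.55179677, 0.23117479]), 'orientation': array([-2.29495552e-05,  1.41945678e-01,  9.89874443e-01, -1.06919700e-04]), 'wrist_force': array([-0.52702157, -0.23556608,  1.1376464 ]), 'ft_torque': array([-0.04599188,  0.04051543,  0.0084022 ]), 'finger_gap': 0.08521794611759324}
```

View pics/top1.png

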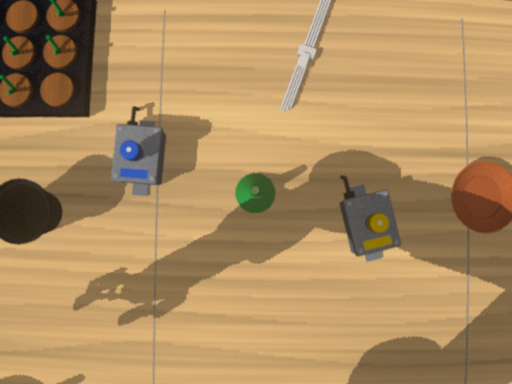

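View pics/scene1.png

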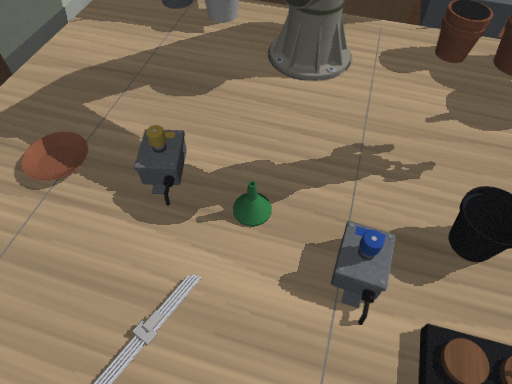

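```bash
python3 - <<'E'
from h import *
from scipy.spatial.transform import Rotation as Ro
for n in ['top','scene']:
    p=viewer.read_camera(n)
    m=finder.masks_of(p,'mist_grip')[0]
    r,c=np.nonzero(m['region']); P=world(p,c,r); Q=P[(P[:,2]>.1)&(P[:,2]<.116)]
    (cx,cy),rad=cv2.minEnclosingCircle(Q[:,:2].astype(np.float32)); print(n,cx,cy,rad,Q.mean(0),len(Q))
s=get_state();q=s['orientation'];print(Ro.from_quat(np.r_[q[1:],q[0]]).as_matrix().round(3))
E
```

```text
top 0.6003195643424988 0.2075853794813156 0.017007222399115562 [0.59996505 0.20676347 0.10828451] 300
scene 0.6016408801078796 0.20854443311691284 0.017402075231075287 [0.60418397 0.20818102 0.10664244] 353
[[-0.96   0.281  0.   ]
 [ 0.281  0.96   0.   ]
 [-0.     0.    -1.   ]]
```

```bash
python3 - <<'E'
from h import *
p=viewer.read_camera('top')
r,c=np.mgrid[0:384:2,0:512:2]; r=r.ravel();c=c.ravel();k=p['z_map'][r,c]>0
P=world(p,c[k],r[k])
for x in np.arange(.1,.8,.05):
    print(round(x,2),[ (lambda s: round(float(s.max()),2) if len(s) else None)(P[(abs(P[:,0]-x)<.025)&(abs(P[:,1]-y)<.025),2]) for y in np.arange(.65,-.05,-.05)])
E
```

```text
0.1 [None, None, None, None, None, None, None, None, None, None, None, None, None, None]
0.15 [None, None, None, 0.0, 0.0, 0.0, 0.0, 0.0, 0.0, 0.0, 0.0, None, None, None]
0.2 [None, None, None, 0.0, 0.01, 0.0, 0.01, 0.01, 0.01, 0.0, 0.0, 0.0, 0.01, 0.01]
0.25 [None, None, None, 0.0, 0.01, 0.0, 0.01, 0.0, 0.0, 0.01, 0.01, 0.0, 0.0, 0.01]
0.3 [None, None, None, 0.01, 0.01, 0.0, 0.01, 0.01, 0.01, 0.01, 0.0, 0.01, 0.01, 0.0]
0.35 [None, None, None, 0.01, 0.0, 0.0, 0.0, 0.0, 0.01, 0.0, 0.0, 0.01, 0.0, 0.0]
0.4 [None, None, None, 0.01, 0.0, 0.01, 0.01, 0.0, 0.01, 0.0, 0.0, 0.0, 0.0, 0.01]
0.45 [None, None, None, 0.0, 0.1, 0.1, 0.1, 0.0, 0.01, 0.0, 0.0, 0.01, 0.0, 0.0]
0.5 [None, None, None, None, 0.09, 0.02, 0.1, 0.0, 0.0, 0.01, 0.0, 0.0, 0.01, 0.04]
0.55 [None, None, None, 0.0, 0.1, 0.1, 0.1, 0.01, 0.06, 0.06, 0.06, 0.01, 0.01, 0.09]
0.6 [None, None, None, 0.0, 0.0, 0.01, 0.01, 0.0, 0.06, 0.11, 0.06, 0.0, 0.0, 0.0]
0.65 [None, None, None, 0.0, 0.0, 0.0, 0.0, 0.0, 0.06, 0.06, 0.06, 0.01, 0.0, 0.0]
0.7 [None, None, None, 0.04, 0.08, 0.05, 0.05, 0.03, 0.03, 0.03, 0.01, 0.01, 0.01, 0.0]
0.75 [None, None, None, 0.04, 0.08, 0.05, 0.05, 0.03, 0.01, 0.0, 0.0, 0.0, 0.0, 0.0]
```

Pot height is about 0.10 m, so the path at z = 0.23 is clear. The blue knob is at (0.601, 0.208), with its top at 0.108 m as expected.

Request:
arm_command --motion '[{"x": -58, "y": -23, "hand": -1}, {"x": -116, "y": -46, "hand": -1}, {"x": -174, "y": -69, "hand": -1}, {"x": -232, "y": -92, "hand": -1}, {"x": -290, "y": -115, "hand": -1}, {"x": -348, "y": -138, "hand": -1}, {"x": -406, "y": -161, "hand": -1}, {"x": -464, "y": -184, "z": 20, "hand": -1}, {"x": -518, "y": -207, "z": 40, "hand": -1}, {"x": -518, "y": -207, "z": 60, "hand": -1}]' --force 40

```text
invalid input at $.motion[0]: expected keys x, y, z, rx, ry, rz, hand
```

```bash
python3 - <<'E'
from h import *
s=get_state();print(s['clock'],s['tcp_pos'],s['orientation'],s['wrist_force'],s['finger_gap'])
p=snap('wrist','w1.png')
m=finder.masks_of(p,'mist_grip')
for a in m[:1]:
    r,c=np.nonzero(a['region']); P=world(p,c,r); Q=P[(P[:,2]>.1)&(P[:,2]<.116)]
    print(a['score'],len(Q),Q.mean(0),cv2.minEnclosingCircle(Q[:,:2].astype(np.float32)))
E
```

```text
0.65 [0.16159083 0.55187243 0.23134725] [2.37878103e-05 1.41932418e-01 9.89876347e-01 7.06263553e-05] [0.04106924 0.13259717 0.01728166] 0.08551458459148023
```

View pics/w1.png

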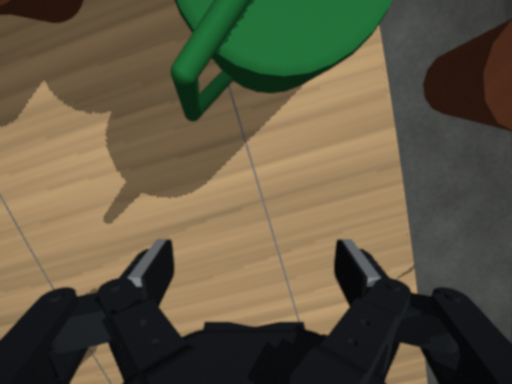

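```bash
python3 - <<'E'
from h import *
p=viewer.read_camera('wrist')
for c,r in [(280,40),(350,30),(190,100),(205,30),(40,5),(480,90),(300,250)]:
    print(c,r,world(p,np.array([c]),np.array([r])).round(3))
E
```

```text
280 40 [[0.052 0.602 0.172]]
350 30 [[0.059 0.65  0.169]]
190 100 [[0.072 0.532 0.174]]
205 30 [[0.043 0.559 0.207]]
40 5 [[-0.072  0.394  0.063]]
480 90 [[ 0.206  1.19  -0.408]]
300 250 [[ 0.306  0.584 -0.001]]
```

The wrist view shows a green can (around pixel 280,40) at x < 0.07, behind the tool. I'm moving away from it.

Request:
arm_command --motion '[{"x": -58, "y": -23, "z": 0, "rx": 0, "ry": 0, "rz": 0, "hand": -1}, {"x": -116, "y": -46, "z": 0, "rx": 0, "ry": 0, "rz": 0, "hand": -1}, {"x": -174, "y": -69, "z": 0, "rx": 0, "ry": 0, "rz": 0, "hand": -1}, {"x": -232, "y": -92, "z": 0, "rx": 0, "ry": 0, "rz": 0, "hand": -1}, {"x": -290, "y": -115, "z": 0, "rx": 0, "ry": 0, "rz": 0, "hand": -1}, {"x": -348, "y": -138, "z": 0, "rx": 0, "ry": 0, "rz": 0, "hand": -1}, {"x": -406, "y": -161, "z": 0, "rx": 0, "ry": 0, "rz": 0, "hand": -1}, {"x": -464, "y": -184, "z": 20, "rx": 0, "ry": 0, "rz": 0, "hand": -1}, {"x": -518, "y": -207, "z": 40, "rx": 0, "ry": 0, "rz": 0, "hand": -1}, {"x": -518, "y": -207, "z": 60, "rx": 0, "ry": 0, "rz": 0, "hand": -1}]' --force 40

```text
clock: 2.05
tcp_pos: [0.604, 0.2043, 0.1701]
orientation: [0.001, 0.145, 0.989, -0.0]
wrist_force: [-0.9, 0.6, 0.9]
finger_gap: 0.0854
```

```bash
python3 - <<'E'
from h import *
s=get_state();print(s['clock'],s['tcp_pos'],s['orientation'],s['wrist_force'],s['finger_gap'])
p=snap('wrist','w2.png')
m=finder.masks_of(p,'mist_grip')
for a in m[:1]:
    r,c=np.nonzero(a['region']); P=world(p,c,r); Q=P[(P[:,2]>.1)&(P[:,2]<.116)]
    print(a['score'],len(Q),Q.mean(0),cv2.minEnclosingCircle(Q[:,:2].astype(np.float32)))
E
```

```text
2.05 [0.60396846 0.2042589  0.17005465] [ 7.09115727e-04  1.44584333e-01  9.89492225e-01 -6.17677242e-05] [-0.92544321  0.64290282  0.88350838] 0.08544925611607672
0.95 1364 [0.59899976 0.2093209  0.1072976 ] ((0.6002966165542603, 0.20890909433364868), 0.01694149151444435)
```

View pics/w2.png

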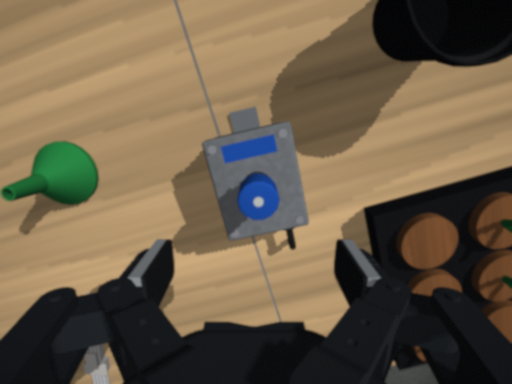

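Request:
arm_command --motion '[{"x": 0, "y": 1, "z": 25, "rx": 0, "ry": 0, "rz": 0, "hand": -1}, {"x": 0, "y": 1, "z": 50, "rx": 0, "ry": 0, "rz": 0, "hand": -1}, {"x": 0, "y": 1, "z": 70, "rx": 0, "ry": 0, "rz": 0, "hand": -1}, {"x": 0, "y": 1, "z": 85, "rx": 0, "ry": 0, "rz": 0, "hand": -1}, {"x": 0, "y": 1, "z": 95, "rx": 0, "ry": 0, "rz": 0, "hand": -1}, {"x": 0, "y": 1, "z": 100, "rx": 0, "ry": 0, "rz": 0, "hand": -1}, {"x": 0, "y": 1, "z": 100, "rx": 0, "ry": 0, "rz": 0, "hand": -1}, {"x": 0, "y": 1, "z": 100, "rx": 0, "ry": 0, "rz": 0, "hand": -1}]'

```text
clock: 3.15
tcp_pos: [0.6013, 0.2087, 0.072]
orientation: [0.001, 0.142, 0.99, 0.0]
wrist_force: [-0.2, 0.3, -0.7]
finger_gap: 0.0854
```

```bash
python3 - <<'E'
from h import *
s=get_state();print(s['clock'],s['tcp_pos'],s['orientation'],s['wrist_force'],s['finger_gap'])
p=snap('wrist','w3.png')
E
```

```text
3.15 [0.60131881 0.20869712 0.07199182] [5.35298910e-04 1.41967269e-01 9.89871180e-01 2.34289220e-04] [-0.18679371  0.26302604 -0.66789425] 0.08536326005882486
```

View pics/w3.png

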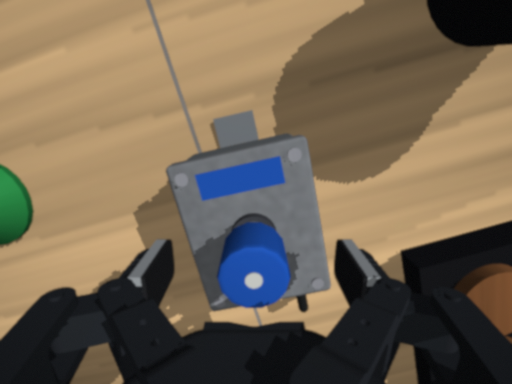

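The knob (pixel 255,270) sits centred between the fingers at (152,270) and (357,270). Closing now.

Request:
arm_command --motion '[{"x": 0, "y": 0, "z": 0, "rx": 0, "ry": 0, "rz": 0, "hand": 1}, {"x": 0, "y": 0, "z": 0, "rx": 0, "ry": 0, "rz": 0, "hand": 1}, {"x": 0, "y": 0, "z": 0, "rx": 0, "ry": 0, "rz": 0, "hand": 1}, {"x": 0, "y": 0, "z": 0, "rx": 0, "ry": 0, "rz": 0, "hand": 1}, {"x": 0, "y": 0, "z": 0, "rx": 0, "ry": 0, "rz": 0, "hand": 1}, {"x": 0, "y": 0, "z": 0, "rx": 0, "ry": 0, "rz": 0, "hand": 1}, {"x": 0, "y": 0, "z": 0, "rx": 0, "ry": 0, "rz": 0, "hand": 1}, {"x": 0, "y": 0, "z": 0, "rx": 0, "ry": 0, "rz": 0, "hand": 1}]' --force 50

```text
clock: 4.2
tcp_pos: [0.6009, 0.2087, 0.0716]
orientation: [0.0, 0.142, 0.99, 0.0]
wrist_force: [-0.8, -1.2, 4.4]
finger_gap: 0.0329
```

Request:
arm_command --motion '[{"x": 0, "y": 0, "z": -4, "rx": 0, "ry": 0, "rz": 0, "hand": 1}, {"x": 0, "y": 0, "z": -8, "rx": 0, "ry": 0, "rz": 0, "hand": 1}, {"x": 0, "y": 0, "z": -12, "rx": 0, "ry": 0, "rz": 0, "hand": 1}, {"x": 0, "y": 0, "z": -16, "rx": 0, "ry": 0, "rz": 0, "hand": 1}, {"x": 0, "y": 0, "z": -18, "rx": 0, "ry": 0, "rz": 0, "hand": 1}, {"x": 0, "y": 0, "z": -18, "rx": 0, "ry": 0, "rz": 0, "hand": 1}]'

```text
clock: 4.95
tcp_pos: [0.6009, 0.2087, 0.0898]
orientation: [0.0, 0.142, 0.99, 0.0]
wrist_force: [1.9, 1.6, -1.2]
finger_gap: 0.0327
```

Request:
arm_command --motion '[{"x": 0, "y": 0, "z": -2, "rx": 0, "ry": 0, "rz": 0, "hand": 1}, {"x": 0, "y": 0, "z": -3, "rx": 0, "ry": 0, "rz": 0, "hand": 1}, {"x": 0, "y": 0, "z": -3, "rx": 0, "ry": 0, "rz": 0, "hand": 1}, {"x": 0, "y": 0, "z": -3, "rx": 0, "ry": 0, "rz": 0, "hand": 1}]'

```text
clock: 5.45
tcp_pos: [0.6008, 0.2087, 0.0917]
orientation: [-0.0, 0.142, 0.99, 0.0]
wrist_force: [3.8, 1.8, -10.7]
finger_gap: 0.0328
```

```bash
python3 - <<'E'
from h import *
s=get_state();print(s['clock'],s['tcp_pos'],s['wrist_force'],s['finger_gap'])
p=snap('scene','s2.png')
a=finder.masks_of(p,'mist_grip')[0];r,c=np.nonzero(a['region']); P=world(p,c,r);print(a['score'],a['at'],np.percentile(P,[5,50,97],0).round(4))
cv2.imwrite('pics/s2c.png',cv2.resize(p['image'][150:300,280:480,::-1],None,fx=4,fy=4))
E
```

```text
5.45 [0.60080847 0.20865713 0.09168589] [  3.80403728   1.79255507 -10.74056414] 0.032842894149513795
0.63 [372.2, 237.0] [[0.5922 0.1947 0.0991]
 [0.609  0.2074 0.1264]
 [0.6183 0.222  0.1289]]
```

View pics/s2c.png

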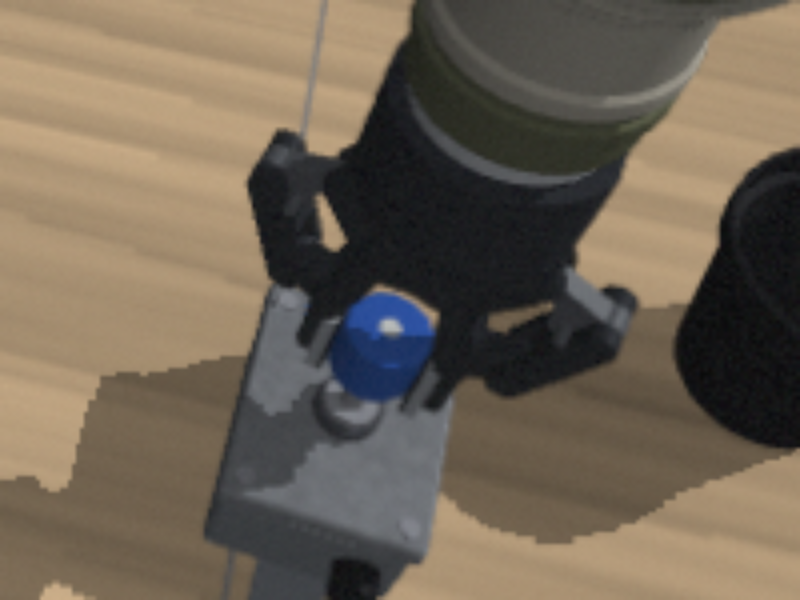

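The image shows the knob (crop pixel 385,345) raised clear of its collar. Knob top +19.8 mm, TCP +20.1 mm, and force rising to −10.7 N all point to the out stop. I'll pull slightly more to confirm.

Request:
arm_command --motion '[{"x": 0, "y": 0, "z": -1, "rx": 0, "ry": 0, "rz": 0, "hand": 1}, {"x": 0, "y": 0, "z": -1.5, "rx": 0, "ry": 0, "rz": 0, "hand": 1}, {"x": 0, "y": 0, "z": -1.5, "rx": 0, "ry": 0, "rz": 0, "hand": 1}, {"x": 0, "y": 0, "z": -1.5, "rx": 0, "ry": 0, "rz": 0, "hand": 1}]'

```text
clock: 6.05
tcp_pos: [0.6007, 0.2086, 0.0918]
orientation: [-0.001, 0.142, 0.99, -0.0]
wrist_force: [8.1, 2.5, -17.5]
finger_gap: 0.0326
```

At the firm stop (no more travel, 17.5 N). Now pushing home.

Request:
arm_command --motion '[{"x": 0, "y": 0, "z": 2.5, "rx": 0, "ry": 0, "rz": 0, "hand": 1}, {"x": 0, "y": 0, "z": 2.5, "rx": 0, "ry": 0, "rz": 0, "hand": 1}, {"x": 0, "y": 0, "z": 7, "rx": 0, "ry": 0, "rz": 0, "hand": 1}, {"x": 0, "y": 0, "z": 11, "rx": 0, "ry": 0, "rz": 0, "hand": 1}, {"x": 0, "y": 0, "z": 15, "rx": 0, "ry": 0, "rz": 0, "hand": 1}, {"x": 0, "y": 0, "z": 19, "rx": 0, "ry": 0, "rz": 0, "hand": 1}, {"x": 0, "y": 0, "z": 22, "rx": 0, "ry": 0, "rz": 0, "hand": 1}, {"x": 0, "y": 0, "z": 23.5, "rx": 0, "ry": 0, "rz": 0, "hand": 1}, {"x": 0, "y": 0, "z": 24.5, "rx": 0, "ry": 0, "rz": 0, "hand": 1}, {"x": 0, "y": 0, "z": 24.5, "rx": 0, "ry": 0, "rz": 0, "hand": 1}]'

```text
clock: 7.3
tcp_pos: [0.601, 0.2087, 0.0715]
orientation: [0.001, 0.142, 0.99, 0.0]
wrist_force: [-6.1, 0.1, 15.6]
finger_gap: 0.0328
```

Request:
arm_command --motion '[{"x": 0, "y": 0, "z": 0, "rx": 0, "ry": 0, "rz": 0, "hand": -1}, {"x": 0, "y": 0, "z": 0, "rx": 0, "ry": 0, "rz": 0, "hand": -1}, {"x": 0, "y": 0, "z": 0, "rx": 0, "ry": 0, "rz": 0, "hand": -1}, {"x": 0, "y": 0, "z": 0, "rx": 0, "ry": 0, "rz": 0, "hand": -1}, {"x": 0, "y": 0, "z": 0, "rx": 0, "ry": 0, "rz": 0, "hand": -1}, {"x": 0, "y": 0, "z": 0, "rx": 0, "ry": 0, "rz": 0, "hand": -1}, {"x": 0, "y": 0, "z": 0, "rx": 0, "ry": 0, "rz": 0, "hand": -1}]'

```text
clock: 8.18
tcp_pos: [0.6008, 0.2087, 0.0693]
orientation: [0.0, 0.142, 0.99, 0.0]
wrist_force: [-0.2, -0.2, -0.4]
finger_gap: 0.0856
```

Open and free; retreat straight up.

Request:
arm_command --motion '[{"x": 0, "y": 0, "z": -20, "rx": 0, "ry": 0, "rz": 0, "hand": -1}, {"x": 0, "y": 0, "z": -50, "rx": 0, "ry": 0, "rz": 0, "hand": -1}, {"x": 0, "y": 0, "z": -90, "rx": 0, "ry": 0, "rz": 0, "hand": -1}, {"x": 0, "y": 0, "z": -130, "rx": 0, "ry": 0, "rz": 0, "hand": -1}, {"x": 0, "y": 0, "z": -150, "rx": 0, "ry": 0, "rz": 0, "hand": -1}, {"x": 0, "y": 0, "z": -150, "rx": 0, "ry": 0, "rz": 0, "hand": -1}, {"x": 0, "y": 0, "z": -150, "rx": 0, "ry": 0, "rz": 0, "hand": -1}]'

```text
clock: 9.05
tcp_pos: [0.6003, 0.2085, 0.2181]
orientation: [-0.001, 0.142, 0.99, -0.0]
wrist_force: [-0.8, 0.1, 0.1]
finger_gap: 0.0859
```

```bash
python3 - <<'E'
from h import *
print(get_state()['clock'],get_state()['tcp_pos'])
for n in ['scene','wrist']:
    p=snap(n,n+'9.png')
    for q in ['mist_grip','lamp_switch','funnel']:
        for m in finder.masks_of(p,q)[:1]:
            r,c=np.nonzero(m['region']); P=world(p,c,r)
            print(n,q,round(m['score'],2),m['at'],len(P),np.round(np.median(P,0),4),np.round(np.percentile(P,[3,97],0),3).tolist())
E
```

```text
9.05 [0.60034609 0.20853746 0.2181048 ]
scene mist_grip 0.7 [369.4, 241.9] 516 [0.6078 0.2075 0.1064] [[0.564, 0.193, 0.06], [0.618, 0.223, 0.109]]
scene lamp_switch 0.71 [156.4, 136.7] 346 [ 0.4922 -0.2113  0.1057] [[0.473, -0.229, 0.081], [0.502, -0.2, 0.109]]
scene funnel 0.79 [252.4, 207.7] 1108 [ 0.5507 -0.0018  0.0244] [[0.524, -0.036, 0.005], [0.573, 0.026, 0.082]]
wrist mist_grip 0.89 [253.8, 189.6] 1050 [0.5972 0.2098 0.1074] [[0.584, 0.195, 0.086], [0.614, 0.224, 0.109]]
wrist funnel 0.64 [82.7, 172.1] 2848 [0.536  0.0064 0.0257] [[0.505, -0.017, 0.005], [0.568, 0.03, 0.084]]
```

View pics/scene9.png

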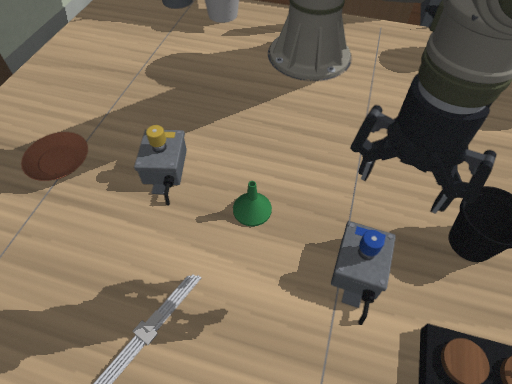

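The blue knob (371,241) is back at its starting height, and the yellow knob (156,136) and funnel (252,205) haven't moved. The gripper is clear.

```bash
python3 -c "
from h import *
print(hand_in(), get_state()['clock'])"
```

```text
the job is handed in; nothing more can be done
the job is handed in; nothing more can be done
```

I pulled the blue knob straight up to its out stop, pushed it back fully home and let go of it. I then lifted the gripper clear and handed the job in; the clock read about 9 s just before that.

- **Out stop:** the tool rose 20.1 mm and the camera showed the knob's top 19.8 mm higher. Pulling harder, to 17.5 N, gave no more travel. I kept hold of the knob there, so I didn't test that it stays out by itself.
- **Pushed home:** the tool was back at its starting height, pressing at 15.6 N. After release, the scene camera put the knob's top at 0.106 m, the same as at the start.
- **Yellow knob and funnel:** both measured within about 1 mm of where they started in the scene camera. The funnel is still upright.

One move call was refused for missing keys, with no motion. No other check failed or disagreed.

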